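Open the touch-latch lid over the white grinding wheel

TASK

Open the bay of the wheel chest that holds the white wheel: press the front edge of its clear lid at the yellow dot until the catch lets go, take the finger away so that the lid springs ajar, then push the lid up from underneath with the fingertips until it has gone right over and leans back on its stop. Be gentle with the lids, leave the other two shut, and do not shift or lift the wheels or anything else on the bench.

Things in the scene. Friction and masses are not known exactly. Their poses are not given: they have to be found in the camera images.
- chest: Bench chest for polishing wheels: a grey painted steel box 170 mm deep (its x), 400 mm wide (its y) and 95 mm high to the rim, fixed to the bench. Origin at the centre of its underside, x to the back (away from the robot), y to the robot's left, z up. Three bays side by side, 130 mm from centre to centre, each under its own lid. Walls 6 mm, bay floors 30 mm above the bench.
- lid_left (a joint): Hinge of the left lid (seen from the robot), rad: 0 shut and caught, to -0.023 pressed in, about 0.56 sprung ajar (front edge some 85 mm above the rim), 1.83 right over on its stop, past upright. Clear panel in a black frame, 161 mm hinge to front edge, 124 mm wide, 6 mm thick. Pushed on from ajar it weighs about 1 N at the edge and is damped; let go short of upright it sinks back to ajar, past upright it falls open.
- lid_left_press (a point): Yellow dot on top of the left lid, mid-width, 150 mm from the hinge line, 11 mm in from the front edge; moves with the lid. Pressing it 2.5 to 3.5 mm down with about 4 N trips the catch; when the finger lifts off, the lid springs ajar within about 0.5 s. Below it a catch tongue 14 mm wide hangs 25 mm under the lid; the underside on either side of it is free.
- lid_left_hinge (a point): Middle of the left lid's hinge line, 78 mm behind the chest's centre, 95 mm above the bench, level with the shut lid's underside. The hinge line runs along the chest's y; the point's frame turns with the lid.
- bay_left (a point): Centre of the left bay's floor, 30 mm above the bench.
- lid_middle (a joint): Hinge of the middle lid (seen from the robot), rad: 0 shut and caught, to -0.023 pressed in, about 0.56 sprung ajar (front edge some 85 mm above the rim), 1.83 right over on its stop, past upright. Clear panel in a black frame, 161 mm hinge to front edge, 124 mm wide, 6 mm thick. Pushed on from ajar it weighs about 1 N at the edge and is damped; let go short of upright it sinks back to ajar, past upright it falls open.
- lid_middle_press (a point): Yellow dot on top of the middle lid, mid-width, 150 mm from the hinge line, 11 mm in from the front edge; moves with the lid. Pressing it 2.5 to 3.5 mm down with about 4 N trips the catch; when the finger lifts off, the lid springs ajar within about 0.5 s. Below it a catch tongue 14 mm wide hangs 25 mm under the lid; the underside on either side of it is free.
- lid_middle_hinge (a point): Middle of the middle lid's hinge line, 78 mm behind the chest's centre, 95 mm above the bench, level with the shut lid's underside. The hinge line runs along the chest's y; the point's frame turns with the lid.
- bay_middle (a point): Centre of the middle bay's floor, 30 mm above the bench.
- lid_right (a joint): Hinge of the right lid (seen from the robot), rad: 0 shut and caught, to -0.023 pressed in, about 0.56 sprung ajar (front edge some 85 mm above the rim), 1.83 right over on its stop, past upright. Clear panel in a black frame, 161 mm hinge to front edge, 124 mm wide, 6 mm thick. Pushed on from ajar it weighs about 1 N at the edge and is damped; let go short of upright it sinks back to ajar, past upright it falls open.
- lid_right_press (a point): Yellow dot on top of the right lid, mid-width, 150 mm from the hinge line, 11 mm in from the front edge; moves with the lid. Pressing it 2.5 to 3.5 mm down with about 4 N trips the catch; when the finger lifts off, the lid springs ajar within about 0.5 s. Below it a catch tongue 14 mm wide hangs 25 mm under the lid; the underside on either side of it is free.
- lid_right_hinge (a point): Middle of the right lid's hinge line, 78 mm behind the chest's centre, 95 mm above the bench, level with the shut lid's underside. The hinge line runs along the chest's y; the point's frame turns with the lid.
- bay_right (a point): Centre of the right bay's floor, 30 mm above the bench.
- wheel_white: White grinding wheel, 96 mm across and 25 mm thick, with a steel bush, 400 g, lying flat in the middle of one of the three bays and seen through its lid. Loose. Origin at the centre of its underside.
- wheel_green: Dark green grinding wheel, 96 mm across and 25 mm thick, with a steel bush, 400 g, lying flat in the middle of one of the three bays and seen through its lid. Loose. Origin at the centre of its underside.
- wheel_red: Brick red grinding wheel, 96 mm across and 25 mm thick, with a steel bush, 400 g, lying flat in the middle of one of the three bays and seen through its lid. Loose. Origin at the centre of its underside.
- ring_a: Turned steel ring, 72 mm outside, 62 mm inside, 34 mm high, lying flat on the bench to the left of the chest. Loose. Origin at the centre of its underside.
- ring_b: Turned steel ring, 72 mm outside, 62 mm inside, 34 mm high, lying flat on the bench to the right of the chest. Loose. Origin at the centre of its underside.
- oil: Yellow oil bottle with a red cap, 62 mm across and 150 mm tall, standing on the bench to the left of the chest. Loose. Origin at the centre of its underside.
- bar: Grey-green bar of polishing compound, 110 x 50 x 40 mm, lying on the bench to the right of the chest. Loose. Origin at the centre of its underside.

How it is judged:
On the way, in this order (a step that is already met when the one before it is completed fails the run):
1. the lid over the white wheel is pressed down past shut (((horizontal distance between wheel_white and bay_left below 0.04 m and value of joint lid_left below -0.01 rad) or (horizontal distance between wheel_white and bay_middle below 0.04 m and value of joint lid_middle below -0.01 rad) or (horizontal distance between wheel_white and bay_right below 0.04 m and value of joint lid_right below -0.01 rad))).
2. it has sprung ajar by itself, with the fingers off it (((horizontal distance between wheel_white and bay_left below 0.04 m and value of joint lid_left between 0.3 and 0.7 rad) or (horizontal distance between wheel_white and bay_middle below 0.04 m and value of joint lid_middle between 0.3 and 0.7 rad) or (horizontal distance between wheel_white and bay_right below 0.04 m and value of joint lid_right between 0.3 and 0.7 rad)) and contact force between the fingers and chest below 0.2 N), for 0.2 s.
At the end, for the whole second after the job is handed in: The lid over the white wheel leans back on its stop (hinge above 1.7 rad) and is at rest, the other two lids are shut (within 0.03 rad), and the wheels, rings, bottle and bar are all within 12 mm of where they were (((horizontal distance between wheel_white and bay_left below 0.04 m and value of joint lid_left above 1.7 rad and velocity of joint lid_left between -0.1 and 0.1 rad/s and value of joint lid_middle between -0.03 and 0.03 rad and value of joint lid_right between -0.03 and 0.03 rad) or (horizontal distance between wheel_white and bay_middle below 0.04 m and value of joint lid_middle above 1.7 rad and velocity of joint lid_middle between -0.1 and 0.1 rad/s and value of joint lid_left between -0.03 and 0.03 rad and value of joint lid_right between -0.03 and 0.03 rad) or (horizontal distance between wheel_white and bay_right below 0.04 m and value of joint lid_right above 1.7 rad and velocity of joint lid_right between -0.1 and 0.1 rad/s and value of joint lid_left between -0.03 and 0.03 rad and value of joint lid_middle between -0.03 and 0.03 rad)) and distance of each of ring_a, ring_b, oil, bar, wheel_white, wheel_green, wheel_red from where it was at the start of the episode below 0.012 m); the robot touches nothing.
It fails at once if another lid springs open ((not (horizontal distance between wheel_white and bay_left below 0.04 m) and value of joint lid_left above 0.06 rad) or (not (horizontal distance between wheel_white and bay_middle below 0.04 m) and value of joint lid_middle above 0.06 rad) or (not (horizontal distance between wheel_white and bay_right below 0.04 m) and value of joint lid_right above 0.06 rad)).
It fails at once if a wheel, ring, the bottle or the bar is shifted or lifted by more than 12 mm (not (distance of ring_a from where it was at the start of the episode below 0.012 m) or not (distance of ring_b from where it was at the start of the episode below 0.012 m) or not (distance of oil from where it was at the start of the episode below 0.012 m) or not (distance of bar from where it was at the start of the episode below 0.012 m) or not (distance of wheel_white from where it was at the start of the episode below 0.012 m) or not (distance of wheel_green from where it was at the start of the episode below 0.012 m) or not (distance of wheel_red from where it was at the start of the episode below 0.012 m)).
It fails at once if the lids or the chest are pushed harder than 40 N (contact force between the fingers and chest above 40 N).
It also fails if it takes over 45 s, if anything falls off the work surface, if the arm or the gripper's body presses on something with over 40 N, if the wrist force passes 120 N, or if a joint passes its speed limit or range.

ROBOT

A 6-joint arm with a two-finger parallel gripper is mounted at the origin on the work surface. World frame = base frame: x ahead of the robot, y to its left, z up, the work surface at z = 0. Lengths are in m, angles in rad, forces in N, time in s.
With the tool pointing down it reaches from about 0.425 to 0.925 m from the base axis. Payload 12.5 kg.
Tool frame: the origin (TCP) lies midway between the tips of the shut fingers; the grasp point (between the pads) lies ctrl.grasp_offset behind it (ctrl.grasp_offset is the distance from the TCP to the grasp point, in m); z points along the fingers, y is the line along which they close (so a half turn about z gives the same grasp; the last joint's range is limited). The gripper opens to 85 mm and grips with 20 to 120 N. Pads are 22 mm wide; open, the fingers measure 114 mm over their backs; the gripper's body (76 mm by 85 mm) begins 54 mm behind the grasp point. The pads swing forward as they close: fully open they stand 13 mm farther back than shut.
Start: joints at [-1.384, 0.491, 1.559, -0, 1.092, -0.106], TCP at [0.18, -0.598, 0.231] pointing down, gripper open.
Joint ranges: [-3.1, 3.1], [-0.84, 2.19], [0.05, 2.79], [-1.13, 4.28], [0.06, 2.93], [-2.69, 2.69]. Speed limits (rad/s): [2.22, 2.22, 2.79, 3.14, 3.14, 3.14].

INTERFACE

Orientations are given as a unit quaternion [w, x, y, z].
In Python, from rig import ctrl gives the robot as it stands.
- The arm moves only by the tool jog_arm, never from a script. Its arguments are lists of equal length, an entry for each row: "fingers": the closure, from -1 (fully open) to 1 (shut), so that 0 is half open; "translation": the shift along the tool's x, y, z normalised to -1 to 1, where 1 is 80 cm, a list of three; "delta_rot": the turn, a rotation vector about the tool's x, y, z normalised to -1 to 1, where 1 is 60 degrees, a list of three. A call has 1 to 20 rows; each row is the pose to reach, as a shift and turn from the pose commanded when the call began, along the tool's axes at that moment; what a row does not reach only later rows make up. A row lasts 1/10 s, in which the tool goes at most 50 mm and 8.59 degrees, less where a joint would pass 70% of its speed; a pose out of reach is approached as far as the arm can. A call with a number of a shift or a turn outside -1 to 1 is refused whole. A call with a gripper value outside its range is refused whole. The fingers move at their own pace and stop on an object; "squeeze" is the grip in N (left out, the last holds). Time passes only in rows, so rows that repeat a pose let the fingers close. It gives the time, the measured TCP pose, the force, the opening and the grip force at its end, in the units of the state.
- ctrl.read_state(): the state, without advancing time (a new reading comes with each control period).
- ctrl.read_camera(name): name is "side" or "top" or "wrist"; returns a dict with "image" (384x512x3 uint8, red, green, blue), "range_z" (384x512 float32, m along the optical axis (not along the pixel's ray), 0 where there is no reading), "fovy" (degrees; the focal length in pixels is half the picture's height over the tangent of half this angle, whatever the lens; pixels are square), "cx", "cy" (the principal point, pixels), "R" (3x3) and "t" (3): a world point X has camera coordinates R X + t. Camera axes: x right, y down, z forward; pixel columns grow to the right and rows downward; lengths in m; the calibration is good to about 2 mm. A picture is of the moment at which its call begins.
- ctrl.close_job(): hands the job in; it is judged then, once.
The state is a dict: "clock": time; "qpos": joint angles; "qd": joint speeds; "tau": joint torques, N m; "position": TCP position; "tool_rot": TCP orientation; "ft_force": force on the tool from outside, world axes, zero at the start; "ft_torque": the same for the moment, N m; "grip_width": opening from 0.0 (shut) to 1.0 (fully open); "finger_force": force on a finger pad.
Only numpy, scipy, OpenCV 4.12 (cv2) and the standard library are available. Lean on these libraries where they do the work, as an engineer would, in place of code of your own. Each camera call takes 0.05 s, during which the arm holds its last target. There are 200 camera calls.

## Working session

There is one attempt and no reset: what is moved stays moved. The work goes in short steps, Python scripts to look and compute and a tool call to move; the robot and the scene stay as the last step left them, time stands still between calls to the robot, and variables do not carry over. Pictures are saved under pics/ and viewed, at most 10 in all, crops included, and the job is handed in when it is done.

Besides the shell and the picture viewer there is one more tool, called after ">>>" as name(argument=value, ...), one argument or row to a line, values as JSON. jog_arm: Moves the arm, as the interface text tells. Its arguments: {"type":"object","properties":{"fingers":{"type":"array"},"translation":{"type":"array"},"delta_rot":{"type":"array"},"squeeze":{"type":"number"}},"required":["fingers","translation","delta_rot"]}

```bash
mkdir -p pics; ls; python3 - <<'E'
from rig import ctrl
import cv2,numpy as np
s=ctrl.read_state();print({k:np.round(v,3) for k,v in s.items()}, ctrl.grasp_offset)
ims=[]
for n in ("top","side"):
    c=ctrl.read_camera(n);np.savez(f'{n}0.npz',**c);print(n,c['fovy'],c['cx'],c['cy'],c['R'],c['t'])
    cv2.imwrite(f'pics/{n}0.png',c['image'][:,:,::-1])
E
```

```text
pics
{'clock': np.float64(0.0), 'qpos': array([-1.384,  0.492,  1.559, -0.   ,  1.092, -0.106]), 'qd': array([-0.   , -0.   ,  0.001,  0.001,  0.001, -0.   ]), 'tau': array([-2.0000e-03, -6.1846e+01, -2.6159e+01, -0.0000e+00,  4.0000e-03,
       -0.0000e+00]), 'position': array([ 0.18 , -0.598,  0.231]), 'tool_rot': array([-0.001,  0.989,  0.146, -0.   ]), 'ft_force': array([ 1.623,  0.201, -0.359]), 'ft_torque': array([-0.002,  0.026,  0.013]), 'finger_force': np.float64(0.0), 'grip_width': np.float64(1.001)} 0.0187
top 53.9775012695351 263.8065055035739 190.49296197899554 [[-0.02134659 -0.9997677   0.00297822]
 [-0.99878775  0.02119332 -0.04442822]
 [ 0.04435478 -0.00392301 -0.99900814]] [0.02179694 0.56359384 1.16588562]
side 45.55754297924847 255.0171754827154 187.3501556158686 [[-0.99512085 -0.09774292  0.01344711]
 [-0.07596405  0.67205175 -0.73659752]
 [ 0.06296004 -0.73402504 -0.67619765]] [0.53768221 0.1212655  1.14553973]
```

View pics/top0.png

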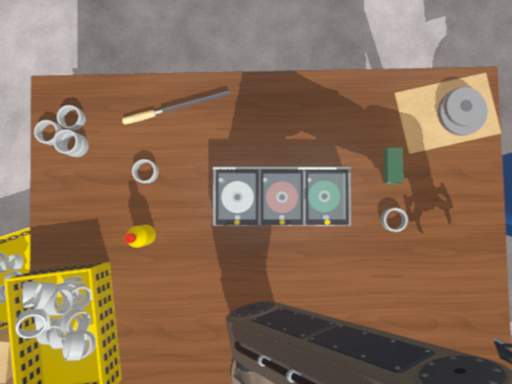

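View pics/side0.png

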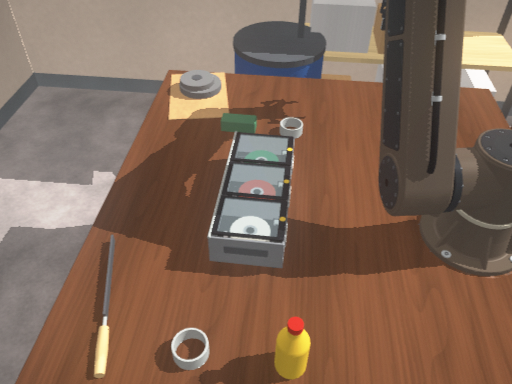

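The top view shows the chest at columns 213–350 and rows 167–226. The white wheel is at (237,197), which is the left bay, with its yellow dot at about (237,222). The other dots are at (282,222) and (327,222). The side view agrees: the white wheel is in the nearest bay, with its dot at about (283,219).

```bash
cat > h.py <<'E'
import numpy as np,cv2
def ray(c,u,v):
    f=192/np.tan(np.radians(float(c['fovy']))/2)
    d=c['R'].T@np.array([(u-c['cx'])/f,(v-c['cy'])/f,1]); return -c['R'].T@c['t'],d
def onz(c,u,v,z):
    o,d=ray(c,u,v); return o+d*(z-o[2])/d[2]
def tri(c1,p1,c2,p2):
    o1,d1=ray(c1,*p1);o2,d2=ray(c2,*p2)
    s=np.linalg.lstsq(np.c_[d1,-d2],o2-o1,rcond=None)[0]
    a,b=o1+d1*s[0],o2+d2*s[1]; return (a+b)/2,np.linalg.norm(a-b)
def blobs(c,lo,hi,box,amin=4):
    u0,v0,u1,v1=box
    m=cv2.inRange(cv2.cvtColor(c['image'],cv2.COLOR_RGB2HSV),lo,hi)
    k=np.zeros_like(m);k[v0:v1,u0:u1]=m[v0:v1,u0:u1]
    n,_,st,ce=cv2.connectedComponentsWithStats(k)
    return [(ce[i],st[i,4]) for i in range(1,n) if st[i,4]>=amin]
E
python3 - <<'E'
from h import *
t=dict(np.load('top0.npz'));s=dict(np.load('side0.npz'))
np.set_printoptions(precision=4,suppress=True)
Y=((20,120,110),(35,255,255))
bt=sorted(blobs(t,*Y,(205,205,360,232)),key=lambda b:b[0][0]);bs=sorted(blobs(s,*Y,(270,130,310,240)),key=lambda b:-b[0][1])
print(bt,bs)
for b in bt: print('top z=.101',onz(t,*b[0],.101))
for b in bs: print('side z=.101',onz(s,*b[0],.101))
for a,b in zip(bt,bs): print('tri',*tri(t,a[0],s,b[0]))
for n,lo,hi in(('white',(0,0,170),(180,40,255)),):
    for b in blobs(t,lo,hi,(205,175,360,220),40): print(n,b,onz(t,*b[0],.055))
# chest extents from range
v,u=np.mgrid[150:240:1,195:365:1];z=t['range_z'][150:240,195:365]
f=192/np.tan(np.radians(float(t['fovy']))/2)
P=np.stack([(u-t['cx'])/f*z,(v-t['cy'])/f*z,z],-1).reshape(-1,3)@t['R']-t['R'].T@t['t']
k=(P[:,2]>.08)&(P[:,2]<.12);Q=P[k];print(Q.min(0),Q.max(0),np.median(Q[:,2]),len(Q))
print(cv2.minAreaRect(Q[:,:2].astype(np.float32)))
E
```

```text
[(array([236.5   , 221.8333]), np.int32(24)), (array([281.8, 221.8]), np.int32(20)), (array([326.8519, 221.7407]), np.int32(27))] [(array([282.1667, 218.625 ]), np.int32(24)), (array([285.9412, 180.7647]), np.int32(17)), (array([289.1176, 148.7059]), np.int32(17))]
top z=.101 [0.4714 0.0907 0.101 ]
top z=.101 [ 0.4687 -0.0397  0.101 ]
top z=.101 [ 0.466  -0.1696  0.101 ]
side z=.101 [0.4708 0.0894 0.101 ]
side z=.101 [ 0.4685 -0.0412  0.101 ]
side z=.101 [ 0.4662 -0.1721  0.101 ]
tri [0.4711 0.0906 0.1022] 0.0006332479419755954
tri [ 0.4686 -0.0397  0.1023] 0.00024786911064874555
tri [ 0.4662 -0.1692  0.1033] 6.789276149919837e-05
white (array([237.1179, 196.5958]), np.int32(814)) [0.5454 0.0907 0.055 ]
white (array([281.4211, 196.7368]), np.int32(114)) [ 0.5421 -0.0427  0.055 ]
white (array([323.8824, 195.8824]), np.int32(85)) [ 0.542  -0.1706  0.055 ]
[ 0.455  -0.2402  0.0802] [0.6318 0.1596 0.1068] 0.09941499964845701 8065
((0.5434302687644958, -0.041204363107681274), (0.4005175828933716, 0.169277161359787), 88.73517608642578)
```

White wheel: left bay. The dot is at (0.471, 0.090, 0.102), the dots are 130 mm apart, the yaw is about -1.1° and the rim matches the given height. Next I go above the dot with the fingers shut and turn the tool x along the chest's x.

>>> jog_arm(
  fingers=[1,1,1,1,1,1,1,1,1,1,1,1,1,1,1,1,1,1,1,1],
  translation=[
    [0.425,-0.326,-0.03],
    [0.425,-0.326,-0.03],
    [0.425,-0.326,-0.03],
    [0.425,-0.326,-0.03],
    [0.425,-0.326,-0.03],
    [0.425,-0.326,-0.03],
    [0.425,-0.326,-0.03],
    [0.425,-0.326,-0.03],
    [0.425,-0.326,-0.03],
    [0.597,-0.718,0.085],
    [0.597,-0.718,0.085],
    [0.597,-0.718,0.085],
    [0.597,-0.718,0.085],
    [0.597,-0.718,0.085],
    [0.597,-0.718,0.085],
    [0.597,-0.718,0.085],
    [0.597,-0.718,0.085],
    [0.597,-0.718,0.085],
    [0.597,-0.718,0.085],
    [0.597,-0.718,0.085],
  ],
  delta_rot=[
    [0,0,0.1],
    [0,0,0.2],
    [0,0,0.298],
    [0,0,0.298],
    [0,0,0.298],
    [0,0,0.298],
    [0,0,0.298],
    [0,0,0.298],
    [0,0,0.298],
    [0,0,0.298],
    [0,0,0.298],
    [0,0,0.298],
    [0,0,0.298],
    [0,0,0.298],
    [0,0,0.298],
    [0,0,0.298],
    [0,0,0.298],
    [0,0,0.298],
    [0,0,0.298],
    [0,0,0.298],
  ],
)

```text
clock: 2.1
position: [0.472, 0.0882, 0.1636]
tool_rot: [0.0, 1.0, -0.01, 0.0]
ft_force: [-0.1, -0.4, -0.3]
grip_width: 0.002
finger_force: 0.0
```

```bash
python3 - <<'E'
from rig import ctrl
import cv2,numpy as np
s=ctrl.read_state();print(np.round(s['qpos'],4),np.round(s['position'],4),s['tool_rot'])
a=ctrl.read_camera('wrist');b=ctrl.read_camera('side')
im=np.hstack([a['image'],b['image'][:, :, :]])
cv2.imwrite('pics/p1.png',cv2.resize(im,(800,300),interpolation=cv2.INTER_AREA)[:,:,::-1])
E
```

```text
[ 4.7100e-02  3.7990e-01  1.9831e+00 -3.0000e-04  7.7810e-01  1.6391e+00] [0.472  0.0882 0.1636] [ 8.36264961e-05  9.99944886e-01 -1.04956575e-02  2.44689015e-04]
```

View pics/p1.png

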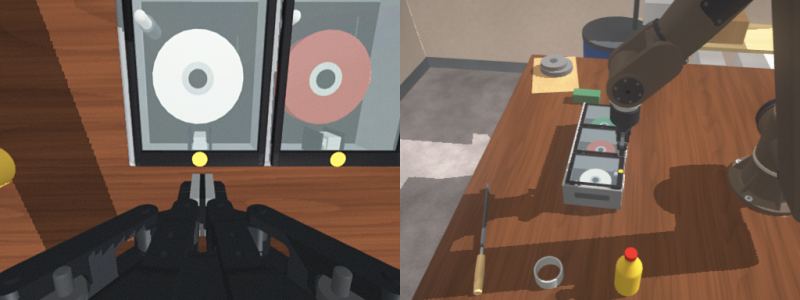

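The wrist view shows the shut fingertips at (203,180), in line with the white bay's dot at (200,159). I go down to just above the dot.

>>> jog_arm(
  fingers=[1,1,1,1,1,1],
  translation=[
    [-0.001,-0.002,0.025],
    [-0.001,-0.002,0.05],
    [-0.001,-0.002,0.07],
    [-0.001,-0.002,0.075],
    [-0.001,-0.002,0.075],
    [-0.001,-0.002,0.075],
  ],
  delta_rot=[
    [0,0,0],
    [0,0,0],
    [0,0,0],
    [0,0,0],
    [0,0,0],
    [0,0,0],
  ],
)

```text
clock: 2.8
position: [0.4715, 0.0907, 0.1039]
tool_rot: [0.0, 1.0, -0.01, 0.0]
ft_force: [-0.3, 0.1, -0.1]
grip_width: 0.0
finger_force: 0.0
```

>>> jog_arm(
  fingers=[1,1,1,1],
  translation=[
    [0,0,0.002],
    [0,0,0.004],
    [0,0,0.005],
    [0,0,0.005],
  ],
  delta_rot=[
    [0,0,0],
    [0,0,0],
    [0,0,0],
    [0,0,0],
  ],
)

```text
clock: 3.2
position: [0.4714, 0.091, 0.0995]
tool_rot: [0.0, 1.0, -0.01, 0.0]
ft_force: [0.6, -0.8, 2.6]
grip_width: 0.002
finger_force: 1.5
```

In contact, with about 2.6 N at z = 0.0995. I press about 1.5 mm further.

>>> jog_arm(
  fingers=[1,1,1],
  translation=[
    [0,0,0.001],
    [0,0,0.002],
    [0,0,0.002],
  ],
  delta_rot=[
    [0,0,0],
    [0,0,0],
    [0,0,0],
  ],
)

```text
clock: 3.5
position: [0.4713, 0.091, 0.0977]
tool_rot: [0.0, 1.0, -0.01, 0.0]
ft_force: [1.0, 0.1, 4.1]
grip_width: 0.002
finger_force: 1.5
```

>>> jog_arm(
  fingers=[1,1,1,1,1,1,1,1,1,1,1],
  translation=[
    [-0.005,0,-0.06],
    [-0.05,0,-0.12],
    [-0.05,0,-0.15],
    [-0.05,0,-0.15],
    [-0.05,0,-0.15],
    [-0.05,0,-0.15],
    [-0.05,0,-0.15],
    [-0.05,0,-0.15],
    [-0.05,0,-0.15],
    [-0.05,0,-0.15],
    [-0.05,0,-0.15],
  ],
  delta_rot=[
    [0,0,0],
    [0,0,0],
    [0,0,0],
    [0,0,0],
    [0,0,0],
    [0,0,0],
    [0,0,0],
    [0,0,0],
    [0,0,0],
    [0,0,0],
    [0,0,0],
  ],
)

```text
clock: 4.6
position: [0.4312, 0.0918, 0.2175]
tool_rot: [0.0, 1.0, -0.01, -0.0]
ft_force: [-0.5, 0.2, 0.6]
grip_width: 0.002
finger_force: 0.0
```

```bash
python3 - <<'E'
from rig import ctrl
import cv2,numpy as np
s=ctrl.read_state();print(np.round(s['qpos'],4),np.round(s['position'],4),s['clock'],s['ft_force'])
a=ctrl.read_camera('wrist');b=ctrl.read_camera('side');np.savez('side1.npz',**b)
im=np.hstack([a['image'],b['image'][:, :, :]])
cv2.imwrite('pics/p2.png',cv2.resize(im,(800,300),interpolation=cv2.INTER_AREA)[:,:,::-1])
E
```

```text
[ 5.9700e-02  2.4840e-01  2.0052e+00 -1.0000e-04  8.8830e-01  1.6498e+00] [0.4312 0.0918 0.2175] 4.6 [-0.51314547  0.24712526  0.60619045]
```

View pics/p2.png

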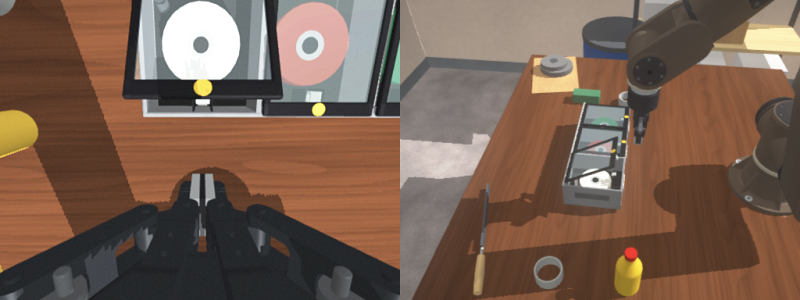

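The lid has sprung ajar: in the wrist view its front edge is at row 95 with the dot at (203,88), and the neighbouring lids are shut. Next I fit the arm's planar kinematics from the three poses to see what tilt is possible.

```bash
python3 - <<'E'
import numpy as np
q=np.array([[.4915,1.559],[.3799,1.9831],[.2484,2.0052]]);d=.0659
R=np.array([np.hypot(.18,.598),np.hypot(.472,.0882),np.hypot(.4312,.0918)]);r=np.sqrt(R**2-d*d);z=np.array([.231,.1636,.2175])
q2=q[:,0];s=q.sum(1)
Z=np.zeros(3);O=np.ones(3)
# b=0 : a,H,L1,L2
A=np.vstack([np.c_[O,Z,np.sin(q2),np.sin(s)],np.c_[Z,O,np.cos(q2),np.cos(s)]])
x,res,_,_=np.linalg.lstsq(A,np.r_[r,z],rcond=None);print(x,A@x-np.r_[r,z])
A2=A[:,1:]; x,res,_,_=np.linalg.lstsq(A2,np.r_[r,z],rcond=None);print('a=0',x,A2@x-np.r_[r,z])
E
```

```text
[-0.03480452 -0.12386749  0.61840368  0.40746958] [-0.00248667  0.00504729 -0.00256063  0.00227937 -0.00323358  0.00095421]
a=0 [-0.12255048  0.59570678  0.37469503] [-0.00746927  0.00841832  0.00123707 -0.00128781  0.00033707  0.00095074]
```

The planar fit is rough, so I test a 45° forward tilt in free space in front of the lid, shifted sideways to pass the catch tongue.

>>> jog_arm(
  fingers=[1,1,1,1,1,1,1,1,1],
  translation=[
    [0,-0.01,0],
    [0,-0.02,0],
    [0,-0.035,0],
    [0,-0.035,0],
    [0,-0.035,0],
    [0,-0.035,0],
    [0,-0.035,0],
    [0,-0.035,0],
    [0,-0.035,0],
  ],
  delta_rot=[
    [0,0.14,0],
    [0,0.28,0],
    [0,0.42,0],
    [0,0.56,0],
    [0,0.7,0],
    [0,0.75,0],
    [0,0.75,0],
    [0,0.75,0],
    [0,0.75,0],
  ],
)

```text
clock: 5.6
position: [0.4346, 0.0722, 0.2712]
tool_rot: [0.022, 0.931, 0.021, 0.363]
ft_force: [0.2, -0.7, -0.7]
grip_width: -0.002
finger_force: 0.0
```

```bash
python3 - <<'E'
from rig import ctrl
import numpy as np
from scipy.spatial.transform import Rotation as R
s=ctrl.read_state();print(np.round(s['qpos'],4),np.round(s['position'],4),s['clock'],s['ft_force'])
w,x,y,z=s['tool_rot'];print(np.round(R.from_quat([x,y,z,w]).as_matrix(),3))
E
```

```text
[ 0.0492  0.0163  2.3539 -1.1335  0.0656  2.6844] [0.4346 0.0722 0.2712] 5.6 [ 0.21586035 -0.70969488 -0.68413126]
[[ 0.735  0.023  0.678]
 [ 0.055 -0.998 -0.026]
 [ 0.676  0.057 -0.735]]
```

Kinematics check: the tool length beyond the wrist is about 0.26 m, and joint 5 limits the forward tilt to about 25–30° near the lid. Right of the tongue (y≈0.06) the arm's plane lines up with the chest. I first check what the controller holds as its commanded pose.

>>> jog_arm(
  fingers=[1,1],
  translation=[
    [0,0,0],
    [0,0,0],
  ],
  delta_rot=[
    [0,0,0],
    [0,0,0],
  ],
)

```text
clock: 5.8
position: [0.4348, 0.0727, 0.2698]
tool_rot: [0.022, 0.932, 0.021, 0.362]
ft_force: [0.1, -0.7, -0.4]
grip_width: -0.001
finger_force: 0.0
```

```bash
cat > tgt.py <<'E'
import sys,numpy as np
from rig import ctrl
from scipy.spatial.transform import Rotation as R
np.set_printoptions(precision=4,suppress=True)
def rel(tilt,pts,yaw=-.019):
    s=ctrl.read_state();w,x,y,z=s['tool_rot'];R0=R.from_quat([x,y,z,w]);p=np.array(s['position'])
    print('q',s['qpos'],'p',p,'f',s['ft_force'],s['clock']);print(R0.as_matrix())
    Rt=R.from_euler('z',yaw)*R.from_matrix(np.diag([1.,-1,-1]))*R.from_euler('y',np.radians(tilt))
    print('rot',(R0.inv()*Rt).as_rotvec()/np.radians(60))
    for t in pts: print(t,R0.inv().apply(np.array(t)-p)/.8)
E
python3 - <<'E'
from tgt import *
rel(25,[(.432,.062,.25),(.445,.062,.15)])
E
```

```text
q [ 0.0502  0.0195  2.3538 -1.1335  0.0655  2.6845] p [0.4348 0.0727 0.2698] f [ 0.0776 -0.6528 -0.3553] 5.8
[[ 0.7369  0.0241  0.6756]
 [ 0.056  -0.9981 -0.0254]
 [ 0.6737  0.0566 -0.7368]]
rot [ 0.0222 -0.2917  0.0645]
(0.432, 0.062, 0.25) [-0.0201  0.0118  0.0162]
(0.445, 0.062, 0.15) [-0.0923  0.0051  0.1193]
```

>>> jog_arm(
  fingers=[1,1,1,1,1,1,1,1],
  translation=[
    [-0.02,0.012,0.016],
    [-0.02,0.012,0.016],
    [-0.02,0.012,0.016],
    [-0.02,0.012,0.016],
    [-0.02,0.012,0.016],
    [-0.02,0.012,0.016],
    [-0.02,0.012,0.016],
    [-0.02,0.012,0.016],
  ],
  delta_rot=[
    [0.011,-0.14,0.032],
    [0.022,-0.292,0.064],
    [0.022,-0.292,0.064],
    [0.022,-0.292,0.064],
    [0.022,-0.292,0.064],
    [0.022,-0.292,0.064],
    [0.022,-0.292,0.064],
    [0.022,-0.292,0.064],
  ],
)

```text
clock: 6.6
position: [0.4311, 0.0613, 0.2499]
tool_rot: [0.003, 0.976, -0.009, 0.217]
ft_force: [-0.1, 0.6, -0.1]
grip_width: 0.003
finger_force: 0.0
```

```bash
python3 - <<'E'
from tgt import *
rel(25,[(.432,.062,.25),(.435,.062,.15),(.465,.062,.15)])
E
```

```text
q [-0.006   0.0675  2.215  -0.0193  0.4221  1.5996] p [0.4311 0.0613 0.2499] f [-0.0846  0.6097 -0.1367] 6.6
[[ 0.9058 -0.0195  0.4232]
 [-0.0167 -0.9998 -0.0104]
 [ 0.4234  0.0024 -0.906 ]]
rot [ 0.0023 -0.0008  0.0005]
(0.432, 0.062, 0.25) [ 0.0011 -0.0009  0.0004]
(0.435, 0.062, 0.15) [-0.0484 -0.0013  0.1152]
(0.465, 0.062, 0.15) [-0.0144 -0.002   0.1311]
```

>>> jog_arm(
  fingers=[1,1,1,1,1,1],
  translation=[
    [-0.02,0,0.04],
    [-0.04,0,0.095],
    [-0.04,0,0.095],
    [-0.024,0,0.103],
    [-0.024,0,0.103],
    [-0.024,0,0.103],
  ],
  delta_rot=[
    [0,0,0],
    [0,0,0],
    [0,0,0],
    [0,0,0],
    [0,0,0],
    [0,0,0],
  ],
)

```text
clock: 7.2
position: [0.4498, 0.0613, 0.1698]
tool_rot: [0.002, 0.976, -0.009, 0.219]
ft_force: [-0.0, -0.1, -0.5]
grip_width: 0.002
finger_force: 0.0
```

```bash
python3 - <<'E'
from tgt import *
import cv2
hx,hz,y=.6212,.095,.061
P=[]
for th in (.45,.56,.7,.85,1.0,1.15,1.3,1.45,1.57,1.7,1.8):
    P.append((round(hx-.161*np.cos(th)-.005,4),round(y-.019*(.136-.161*np.cos(th)),4),round(hz+.161*np.sin(th)-.0155,4)))
rel(25,P)
a=ctrl.read_camera('wrist');b=ctrl.read_camera('side')
c=cv2.resize(b['image'][80:290,170:450],(512,384),interpolation=cv2.INTER_CUBIC)
cv2.imwrite('pics/p3.png',cv2.resize(np.hstack([a['image'],c]),(800,300),interpolation=cv2.INTER_AREA)[:,:,::-1])
E
```

```text
q [-0.0073  0.251   2.2953 -0.0349  0.1548  1.6158] p [0.4498 0.0613 0.1698] f [-0.0392 -0.1339 -0.4758] 7.2
[[ 0.9043 -0.0191  0.4265]
 [-0.0171 -0.9998 -0.0085]
 [ 0.4266  0.0004 -0.9045]]
rot [ 0.0004 -0.0042  0.0001]
(np.float64(0.4712), np.float64(0.0612), np.float64(0.1495)) [ 0.0133 -0.0004  0.0344]
(np.float64(0.4798), np.float64(0.061), np.float64(0.165)) [ 0.0313 -0.0004  0.0214]
(np.float64(0.4931), np.float64(0.0608), np.float64(0.1832)) [ 0.056  -0.0004  0.008 ]
(np.float64(0.5099), np.float64(0.0604), np.float64(0.2005)) [ 0.0843 -0.0003 -0.0026]
(np.float64(0.5292), np.float64(0.0601), np.float64(0.215)) [ 0.1138 -0.0004 -0.0087]
(np.float64(0.5504), np.float64(0.0597), np.float64(0.2265)) [ 0.1439 -0.0004 -0.0104]
(np.float64(0.5731), np.float64(0.0592), np.float64(0.2346)) [ 0.1739 -0.0003 -0.0075]
(np.float64(0.5968), np.float64(0.0588), np.float64(0.2393)) [ 0.2032 -0.0004 -0.0002]
(np.float64(0.6161), np.float64(0.0584), np.float64(0.2405)) [ 0.2257 -0.0004  0.0088]
(np.float64(0.6369), np.float64(0.058), np.float64(0.2392)) [ 0.2485 -0.0004  0.0213]
(np.float64(0.6528), np.float64(0.0577), np.float64(0.2363)) [ 0.2649 -0.0004  0.0331]
```

View pics/p3.png

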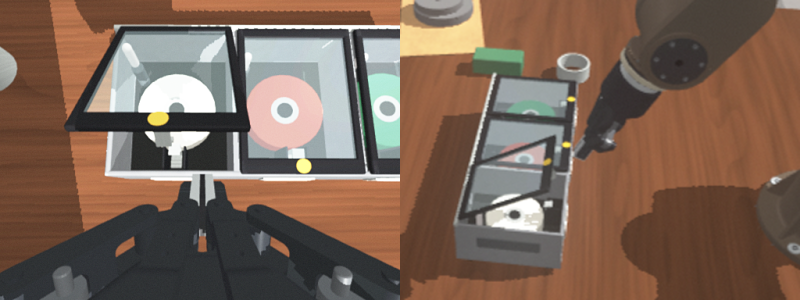

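The shut tips at (203,178) are in front of the gap, right of the tongue at column 178, with the lid edge at row 125. I go under the edge and begin the lift along the lid's arc.

>>> jog_arm(
  fingers=[1,1,1,1,1,1,1,1,1],
  translation=[
    [0.004,0,0.012],
    [0.009,0,0.024],
    [0.013,0,0.034],
    [0.019,0,0.03],
    [0.025,0,0.026],
    [0.031,0,0.021],
    [0.04,0,0.017],
    [0.048,0,0.012],
    [0.056,0,0.008],
  ],
  delta_rot=[
    [0,0,0],
    [0,0,0],
    [0,0,0],
    [0,0,0],
    [0,0,0],
    [0,0,0],
    [0,0,0],
    [0,0,0],
    [0,0,0],
  ],
)

```text
clock: 8.2
position: [0.4924, 0.0604, 0.1816]
tool_rot: [0.002, 0.976, -0.009, 0.217]
ft_force: [-2.2, -0.8, 0.6]
grip_width: -0.006
finger_force: 1.1
```

```bash
python3 - <<'E'
from tgt import *
import cv2
rel(25,[(.5099,.0604,.2005),(.5292,.0601,.215),(.5504,.0597,.2265),(.5731,.0592,.2346),(.5968,.0588,.2393),(.6161,.0584,.2405),(.6369,.058,.2392)])
a=ctrl.read_camera('wrist');b=ctrl.read_camera('side')
c=cv2.resize(b['image'][80:290,170:450],(512,384),interpolation=cv2.INTER_CUBIC)
cv2.imwrite('pics/p4.png',cv2.resize(np.hstack([a['image'],c]),(800,300),interpolation=cv2.INTER_AREA)[:,:,::-1])
E
```

```text
q [-0.0087  0.2782  2.1896 -0.0199  0.2368  1.5995] p [0.4924 0.0604 0.1816] f [-2.1542 -0.8313  0.593 ] 8.2
[[ 0.9059 -0.0192  0.4231]
 [-0.0173 -0.9998 -0.0083]
 [ 0.4232  0.0003 -0.906 ]]
rot [ 0.0003 -0.0006 -0.0001]
(0.5099, 0.0604, 0.2005) [ 0.0298 -0.0004 -0.0121]
(0.5292, 0.0601, 0.215) [ 0.0593 -0.0005 -0.0184]
(0.5504, 0.0597, 0.2265) [ 0.0894 -0.0005 -0.0202]
(0.5731, 0.0592, 0.2346) [ 0.1194 -0.0004 -0.0173]
(0.5968, 0.0588, 0.2393) [ 0.1487 -0.0005 -0.0101]
(0.6161, 0.0584, 0.2405) [ 0.1712 -0.0004 -0.0013]
(0.6369, 0.058, 0.2392) [ 0.1941 -0.0004  0.0112]
```

View pics/p4.png

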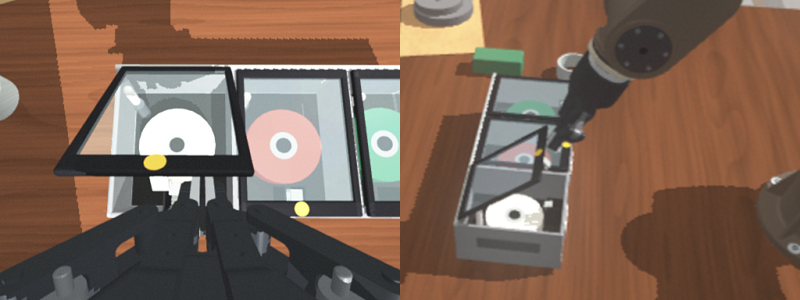

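The tips are under the edge at (205,180), right of the tongue. The lid is rising with about 2 N. I carry on along the arc.

>>> jog_arm(
  fingers=[1,1,1,1,1,1,1,1,1,1,1,1,1,1,1,1,1,1,1,1],
  translation=[
    [0.01,0,-0.004],
    [0.02,0,-0.008],
    [0.03,0,-0.012],
    [0.04,0,-0.014],
    [0.05,0,-0.016],
    [0.06,0,-0.018],
    [0.07,0,-0.019],
    [0.08,0,-0.02],
    [0.09,0,-0.02],
    [0.1,0,-0.019],
    [0.11,0,-0.018],
    [0.12,0,-0.017],
    [0.13,0,-0.015],
    [0.14,0,-0.012],
    [0.15,0,-0.01],
    [0.16,0,-0.006],
    [0.17,0,-0.002],
    [0.18,0,0.003],
    [0.187,0,0.007],
    [0.194,0,0.011],
  ],
  delta_rot=[
    [0,0,0],
    [0,0,0],
    [0,0,0],
    [0,0,0],
    [0,0,0],
    [0,0,0],
    [0,0,0],
    [0,0,0],
    [0,0,0],
    [0,0,0],
    [0,0,0],
    [0,0,0],
    [0,0,0],
    [0,0,0],
    [0,0,0],
    [0,0,0],
    [0,0,0],
    [0,0,0],
    [0,0,0],
    [0,0,0],
  ],
)

```text
clock: 10.3
position: [0.6371, 0.0576, 0.2383]
tool_rot: [0.002, 0.976, -0.009, 0.217]
ft_force: [-0.8, -0.6, -0.6]
grip_width: -0.001
finger_force: 0.2
```

```bash
python3 - <<'E'
from tgt import *
import cv2
rel(25,[(.62,.058,.25),(.5,.058,.32)])
a=ctrl.read_camera('wrist');b=ctrl.read_camera('side')
c=cv2.resize(b['image'][80:290,170:450],(512,384),interpolation=cv2.INTER_CUBIC)
cv2.imwrite('pics/p5.png',cv2.resize(np.hstack([a['image'],c]),(800,300),interpolation=cv2.INTER_AREA)[:,:,::-1])
E
```

```text
q [-0.0116  0.3797  1.8054 -0.007   0.52    1.5836] p [0.6371 0.0576 0.2383] f [-0.8228 -0.6103 -0.5561] 10.3
[[ 0.9061 -0.0192  0.4227]
 [-0.0172 -0.9998 -0.0084]
 [ 0.4228  0.0003 -0.9062]]
rot [ 0.0003 -0.0002 -0.    ]
(0.62, 0.058, 0.25) [-0.0132 -0.0001 -0.0223]
(0.5, 0.058, 0.32) [-0.1121  0.0028 -0.165 ]
```

View pics/p5.png

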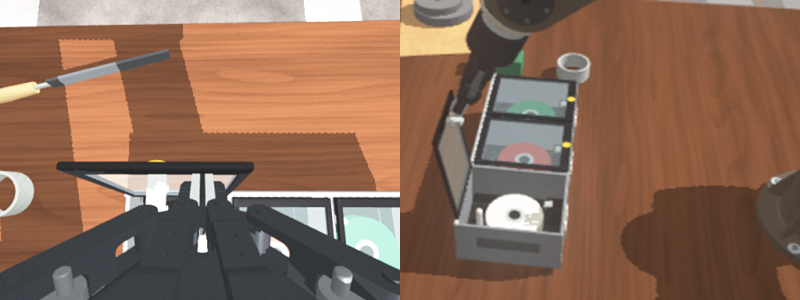

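The lid is past upright in the side crop, at (450,150), with the tips just touching it. I back straight off and let it fall to its stop.

>>> jog_arm(
  fingers=[1,1,1,1,1,1,1,1,1,1,1,1,1,1,1,1],
  translation=[
    [-0.02,0,-0.01],
    [-0.042,0,-0.022],
    [-0.112,0.002,-0.165],
    [-0.112,0.002,-0.165],
    [-0.112,0.002,-0.165],
    [-0.112,0.002,-0.165],
    [-0.112,0.002,-0.165],
    [-0.112,0.002,-0.165],
    [-0.112,0.002,-0.165],
    [-0.112,0.002,-0.165],
    [-0.112,0.002,-0.165],
    [-0.112,0.002,-0.165],
    [-0.112,0.002,-0.165],
    [-0.112,0.002,-0.165],
    [-0.112,0.002,-0.165],
    [-0.112,0.002,-0.165],
  ],
  delta_rot=[
    [0,0,0],
    [0,0,0],
    [0,0,0],
    [0,0,0],
    [0,0,0],
    [0,0,0],
    [0,0,0],
    [0,0,0],
    [0,0,0],
    [0,0,0],
    [0,0,0],
    [0,0,0],
    [0,0,0],
    [0,0,0],
    [0,0,0],
    [0,0,0],
  ],
)

```text
clock: 12.0
position: [0.4996, 0.0587, 0.3203]
tool_rot: [0.002, 0.976, -0.009, 0.217]
ft_force: [0.6, 0.1, 0.5]
grip_width: 0.001
finger_force: 0.0
```

```bash
python3 - <<'E'
from tgt import *
from h import blobs,tri,onz
import cv2
rel(25,[])
a=ctrl.read_camera('wrist');b=ctrl.read_camera('side');t=ctrl.read_camera('top')
print(blobs(t,(20,120,110),(35,255,255),(205,140,360,232)),blobs(b,(20,120,110),(35,255,255),(180,100,310,240)))
for x in blobs(t,(0,0,170),(180,40,255),(205,175,262,220),40): print(x,onz(t,*x[0],.055))
c=cv2.resize(b['image'][80:290,170:450],(512,384),interpolation=cv2.INTER_CUBIC)
d=cv2.resize(t['image'][120:260,120:420],(512,384))
cv2.imwrite('pics/p6.png',cv2.resize(np.hstack([d,c]),(800,300),interpolation=cv2.INTER_AREA)[:,:,::-1])
E
```

```text
q [-0.0129  0.081   1.9757 -0.0048  0.648   1.5802] p [0.4996 0.0587 0.3203] f [0.5508 0.1436 0.5018] 12.0
[[ 0.9059 -0.0192  0.423 ]
 [-0.0173 -0.9998 -0.0084]
 [ 0.4231  0.0003 -0.9061]]
rot [ 0.0003 -0.0005 -0.0001]
[(array([281.5   , 221.8333]), np.int32(24)), (array([326.8519, 221.7407]), np.int32(27))] [(array([289.0588, 148.7647]), np.int32(17)), (array([286.05, 180.9 ]), np.int32(20))]
(array([237.0125, 196.4334]), np.int32(803)) [0.5459 0.091  0.055 ]
```

View pics/p6.png

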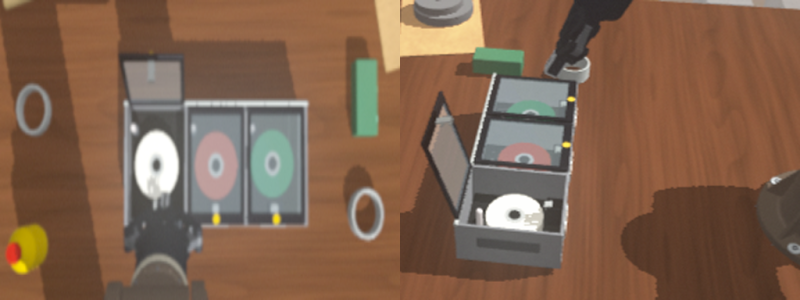

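The left lid leans back over the chest's rear edge (crop (152,78) in the top view). The other lids are shut with their dots unmoved, and the white wheel has stayed put. I let it settle briefly, then hand in.

>>> jog_arm(
  fingers=[1,1,1,1,1,1,1,1],
  translation=[
    [0,0,0],
    [0,0,0],
    [0,0,0],
    [0,0,0],
    [0,0,0],
    [0,0,0],
    [0,0,0],
    [0,0,0],
  ],
  delta_rot=[
    [0,0,0],
    [0,0,0],
    [0,0,0],
    [0,0,0],
    [0,0,0],
    [0,0,0],
    [0,0,0],
    [0,0,0],
  ],
)

```text
clock: 12.95
position: [0.4995, 0.0587, 0.3202]
tool_rot: [0.002, 0.976, -0.009, 0.217]
ft_force: [0.4, 0.3, 0.3]
grip_width: 0.0
finger_force: 0.0
```

```bash
python3 -c "
from rig import ctrl
print(ctrl.close_job())"
```

```text
the job is handed in; nothing more can be done
None
```

I pressed the left bay's lid (white wheel), it sprang ajar, and I pushed it over onto its stop; in the last camera views the other two lids were shut and the white wheel had not moved, and I handed the job in at about 13 s (no verdict was returned).

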